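Pin and draw the hidden slicer carriage

ROBOT

A 6-joint arm with a two-finger parallel gripper is mounted at the origin on the work surface. World frame = base frame: x ahead of the robot, y to its left, z up, the work surface at z = 0. Lengths are in m, angles in rad, forces in N, time in s.
With the tool pointing down it reaches from about 0.375 to 0.975 m from the base axis. Payload 3.8 kg.
Tool frame: the origin (TCP) lies midway between the tips of the shut fingers; the grasp point (between the pads) lies 19 mm behind it; y points along the fingers, x is the direction in which the jaws open and shut, and the axes are right-handed (so a half turn about y gives the same grasp; the last joint's range is limited). The gripper opens to 88 mm and grips with 3 to 60 N. Pads are 18 mm wide; open, the fingers measure 123 mm over their backs; the gripper's body (75 mm by 187 mm) begins 45 mm behind the grasp point.
Start: joints at [-1.144, 0.264, 1.604, -0, 1.274, -0.037], TCP at [0.302, -0.604, 0.239] pointing down, gripper open.
Joint ranges: [-2.63, 2.63], [-0.94, 2.18], [0.31, 2.57], [-1.31, 4.45], [0, 2.66], [-2.55, 2.55]. Speed limits (rad/s): [2.57, 2.57, 3.14, 3.14, 3.14, 3.14].

INTERFACE

Orientations are given as a unit quaternion [w, x, y, z].
In Python, from station import readout, capture, camera_info, order, boxes_of, masks_of, mark_of gives the robot as it stands. The module is installed in compiled form; this text tells all that it offers.
- The arm moves only by the shell command python3 -m creep 'ROWS' [OPENING] [FORCE]. ROWS is JSON, a list of rows, each an object with "translation": the shift along the tool's x, y, z in m, a list of three; "twist": the turn about the tool's y in degrees. In form: [{"translation": [tx, ty, tz], "twist": twist}, ...]. A call has 1 to 12 rows; each row is the pose to reach, as a shift and turn from the pose commanded when the call began, along the tool's axes at that moment; what a row does not reach only later rows make up. A row lasts 1/12 s, in which the tool goes at most 41.7 mm and 7.16 degrees, less where a joint would pass 70% of its speed; a pose out of reach is approached as far as the arm can. A call with a gripper value outside its range is refused whole. OPENING is the opening, from 0 (shut) to 1 (fully open), set as the call begins (- or left out, the last holds). The fingers move at their own pace and stop on an object; FORCE is the grip in N (left out, the last holds). Time passes only in rows, so rows that repeat a pose let the fingers close. It gives the time, the measured TCP pose, the force and the opening at its end, in the units of the state.
- readout.observe(): the state, without advancing time (a new reading comes with each control period).
- capture(name): name is "scene" or "top"; returns (picture, depth): 480x640x3 uint8, red, green, blue; 480x640 float32, m along the optical axis (not along the pixel's ray), 0 where there is no reading.
- camera_info(name): a dict with "fov_y" (degrees; the focal length in pixels is half the picture's height over the tangent of half this angle, whatever the lens; pixels are square), "cx", "cy" (the principal point, pixels), "rvec" (rotation vector, rad) and "tvec" (3), from world to camera coordinates, as OpenCV has them. Camera axes: x right, y down, z forward; pixel columns grow to the right and rows downward; lengths in m; the calibration is good to about 2 mm. A picture is of the moment at which its call begins. camera_info takes no time and is no camera call.
- order.close_job(): hands the job in, once; it reports no verdict.
Trained networks look in the newest picture that a camera, given by its name, has taken for a name from the list of things; names that differ only in an ending like _2 or _b are one class to them, and where a whole thing is asked for, a point or a joint stands for the part that bears it (a point fixed in the world has none). Each returns a list of dicts, best first, with "conf" (0 to 1); they miss things now and then, are a little off and sometimes report something else, mostly with a low value. They report only what shows in the picture. A call takes as long as a camera call.
- boxes_of(label, camera): "location" ([column, row] in pixels, amid what is visible of it).
- masks_of(label, camera): "pixels" (480x640 bool, what is visible of it) and "location" ([column, row] in pixels, amid what is visible of it).
- mark_of(label, camera): "location" ([column, row] in pixels: a listed point, or the origin of a listed thing).
The state is a dict: "clock": time; "joint_pos": joint angles; "joint_vel": joint speeds; "joint_torque": joint torques, N m; "tcp_pos": TCP position; "tool_rot": TCP orientation; "ft_force": force on the tool from outside, world axes, zero at the start; "torque": the same for the moment, N m; "grip_width": finger opening in m.
Only numpy, scipy, OpenCV 4.12 (cv2) and the standard library are available. Lean on these libraries where they do the work, as an engineer would, in place of code of your own. Each camera call takes 0.05 s, during which the arm holds its last target.

TASK

Take the long-knobbed draw pin out of the white block, lower it through the crumb-brush slot in the slicer's deck and slide its tip gently along the slot until it drops into the hole of the hidden blade carriage and its collar sits on the deck. Then use the pin to draw the carriage forward, towards the robot, right up to its front stop, and leave the pin standing there fully home. Press and pull gently, never with more than about 50 N, and leave the short pin and the other things where they are.

Things in the scene. Friction and masses are not known exactly. Their poses are not given: they have to be found in the camera images.
- draw_pin: The draw pin to use, standing upright in the white block at the start. Origin at the centre of its tip, z up its axis. Steel shank 10 mm across and 30 mm long (tapering to 6 mm over the last 3 mm), then a collar 24 mm across from 30 to 34 mm, then a black round knob 22 mm across from 34 to 74 mm. About 0.12 kg. It may be gripped at any yaw.
- short_pin: A different pin, not to be moved: same shank and collar, but its black knob is only 18 mm tall (top 52 mm above its tip). Origin at its tip. It stands in the other hole of the block.
- park_block: White plastic block 70 (x) by 150 (y) by 36 mm high, fixed. Origin under its centre. Two 12.5 mm square holes at y = +37 and -37 mm hold the two pins (either way round), their collars resting on its top.
- slicer: White bun slicer, fixed. Origin on the table under the middle of its flat steel deck, 280 (x) by 240 (y) mm, top 120 mm above the table. Its x axis points to the rear (the blade head, 204 mm high, begins 140 mm behind the middle), -x to its front, roughly the robot's side. A grey switch box stands out 38 mm from its left (+y) wall, below the deck.
- slot (a point): Middle of the slot in the deck, at deck-top height, axes as the slicer's. The slot runs along x, 94 mm long, 15 mm wide, through the 6 mm deck plate; soft black bristles hide what is below but offer no resistance. A pin dropped into the carriage hole has its tip 30 mm below the deck top and its collar on the deck; on the carriage but not in the hole, the collar stands 16 mm high.
- carriage_top (a point): Point 14 mm below point slot: level of the hidden carriage's flat top, which lies under the whole slot. Its one hole, through it, 12.5 mm along the slot by 18 mm across, is on the slot's centre line, at first unseen anywhere from 10 mm in front of to 30 mm behind the slot's middle. The carriage slides along x with about 8 N of friction (a tip pressed hard would drag it) and stays where left.
- front_stop (a point): Point on the slot's line at deck-top height, 35 mm in front (-x) of the slot's middle: where the carriage hole's centre is when the carriage is against its rigid front stop. The slot goes on 12 mm farther.
- scraper: Bystander: steel dough scraper with a wooden edge grip, 110 by 45 mm, 11 mm thick, lying on the deck right of the slot. Origin under its centre.
- ramekin: Bystander: white ceramic bowl 60 mm across, 35 mm high, on the deck left of the slot. Origin under its centre.
- cup: Bystander: steel cup 72 mm across, 90 mm high, on the table. Origin under its centre.
- spoon: Bystander: steel spoon lying on the table. Origin at its underside.

How it is judged:
On the way, in this order (a step that is already met when the one before it is completed fails the run):
1. the draw pin is lifted out of the block (height (world z) of draw_pin above 0.05 m), for 0.1 s.
2. the draw pin has dropped into the hidden carriage hole, at least 22 mm below the deck top, while the carriage is still well back from its front stop (z of draw_pin in the frame of slot below -0.022 m and x of draw_pin in the frame of slot between -0.024 and 0.045 m and y of draw_pin in the frame of slot between -0.008 and 0.008 m), for 0.1 s.
At the end, for the whole second after the job is handed in: The draw pin stands released and at rest in the slicer's slot, upright within 0.12 rad, its tip at least 27 mm below the deck top (collar on the deck to within 3 mm), on the slot's line within 8 mm, and at the carriage's front stop: tip 31.5 to 42 mm in front of the slot's middle (x of draw_pin in the frame of slot between -0.042 and -0.0315 m and y of draw_pin in the frame of slot between -0.008 and 0.008 m and z of draw_pin in the frame of slot below -0.027 m and angle between draw_pin's own z axis and vertical below 0.12 rad and linear speed of draw_pin below 0.02 m/s); the robot touches nothing.
It fails at once if the draw pin is pressed or pulled against the slicer or its carriage with more than 50 N (contact force between draw_pin and slicer above 50 N).
It fails at once if the gripper or arm pushes on the slicer with more than 20 N (contact force between any of the fingers, the arm and slicer above 20 N).
It fails at once if the short pin is moved by more than 15 mm (distance of short_pin from where it was at the start of the episode above 0.015 m).
It fails at once if a bystander (scraper, ramekin, cup or spoon) is moved by more than 25 mm (distance of any of scraper, ramekin, cup, spoon from where it was at the start of the episode above 0.025 m).
It also fails if it takes over 70 s, if anything falls off the work surface, if the arm or the gripper's body presses on something with over 40 N, if the wrist force passes 120 N, or if a joint passes its speed limit or range.

## Working session

There is one attempt and no reset: what is moved stays moved. The work goes in short steps, Python scripts to look and compute and a shell command to move; the robot and the scene stay as the last step left them, time stands still between calls to the robot, and variables do not carry over. Pictures are saved under pics/ and viewed, and the job is handed in when it is done.

```bash
mkdir -p pics; cat > h.py <<'E'
import numpy as np, cv2
from station import readout, capture, camera_info, order, boxes_of, masks_of, mark_of
def cam(n):
    i=camera_info(n); f=240/np.tan(np.radians(i["fov_y"])/2)
    R=cv2.Rodrigues(np.array(i["rvec"],float))[0]; return f,i["cx"],i["cy"],R,np.array(i["tvec"],float).ravel()
def ray_z(n,px,z):
    f,cx,cy,R,t=cam(n); d=R.T@np.array([(px[0]-cx)/f,(px[1]-cy)/f,1]); c=-R.T@t
    return c+d*(z-c[2])/d[2]
def cloud(n,depth):
    f,cx,cy,R,t=cam(n); v,u=np.mgrid[:480,:640]
    P=np.stack([(u-cx)/f*depth,(v-cy)/f*depth,depth],-1)
    return (P-t)@R
def proj(n,p):
    f,cx,cy,R,t=cam(n); q=R@np.asarray(p)+t; return q[0]/q[2]*f+cx,q[1]/q[2]*f+cy
def save(n,im): cv2.imwrite(f"pics/{n}.png",im[:,:,::-1])
E
python3 - <<'E'
from h import *
print(readout.observe())
for n in("scene","top"):
    im,d=capture(n); save(n+"0",im); np.save(n+"d.npy",d); i=camera_info(n); f,cx,cy,R,t=cam(n); print(n,i,"cam",-R.T@t)
    for l in("draw_pin","short_pin","park_block","slicer","slot","front_stop","scraper","ramekin","cup"):
        r=mark_of(l,n); print(l,[(np.round(x["location"],1),round(x["conf"],2)) for x in r[:3]])
E
```

```text
{'clock': 0.0, 'joint_pos': array([-1.14388198e+00,  2.64758061e-01,  1.60536241e+00, -1.14400929e-05,
        1.27365204e+00, -3.68806908e-02]), 'joint_vel': array([6.70972878e-04, 9.50246951e-05, 1.34770029e-03, 2.13169644e-04,
       5.11444705e-04, 1.30391696e-03]), 'joint_torque': array([-8.07740489e-04, -5.02116501e+01, -3.56877780e+01,  7.26762903e-02,
        2.95465020e-02, -1.61579096e-04]), 'tcp_pos': array([ 0.30167799, -0.60305988,  0.23739092]), 'tool_rot': array([ 0.60195444, -0.60110281,  0.37234485, -0.37106007]), 'ft_force': array([ 0.6193163 , -0.03497951,  0.19551748]), 'torque': array([-0.01546927, -0.01102421,  0.02403036]), 'grip_width': 0.08778523499796966}
scene {'fov_y': 56.44343266350909, 'cx': 319.80244701462914, 'cy': 238.40644272555463, 'rvec': array([ 1.38083702,  2.05719142, -0.9422036 ]), 'tvec': array([ 0.3111414, -0.2217432,  1.1927273])} cam [1.09900598 0.09325119 0.59335276]
draw_pin [(array([272.1, 239. ]), 0.78)]
short_pin [(array([244.3, 226. ]), 0.67)]
park_block [(array([258.3, 235.9]), 0.6)]
slicer [(array([412. , 324.8]), 0.88)]
slot [(arra
[... 207 characters left out ...]
y([258.4, 238.1]), 0.31)]
ramekin [(array([485.4, 309.4]), 0.64)]
cup [(array([202.9, 312.7]), 0.95), (array([423.8, 276. ]), 0.29)]
top {'fov_y': 49.64198384002344, 'cx': 314.9792289755629, 'cy': 233.72833134831072, 'rvec': array([ 2.17671495, -2.15073821,  0.10954717]), 'tvec': array([-0.10118396,  0.58272082,  1.09286847])} cam [ 0.46405093 -0.10131876  1.14828328]
draw_pin [(array([384.1, 282.8]), 0.67)]
short_pin [(array([417.9, 287.1]), 0.54)]
park_block [(array([400.3, 283.4]), 0.84)]
slicer [(array([239.4, 232.8]), 0.66)]
slot [(array([234.8, 227.8]), 0.64)]
front_stop []
scraper [(array([272.7, 227.2]), 0.78)]
ramekin [(array([190.1, 207.1]), 0.91)]
cup [(array([397., 182.]), 0.75)]
```

View pics/scene0.png

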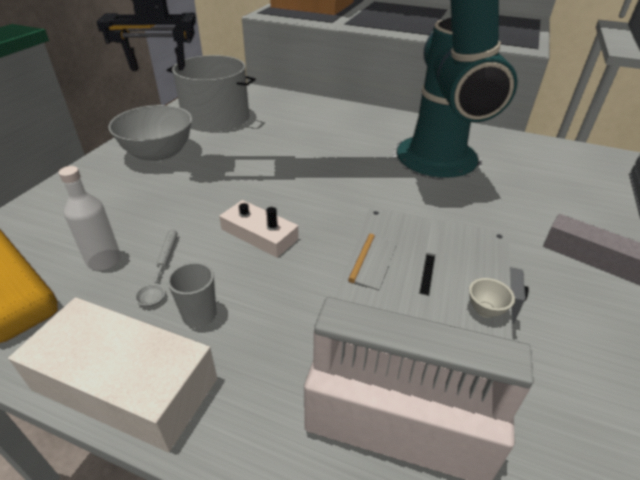

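View pics/top0.png

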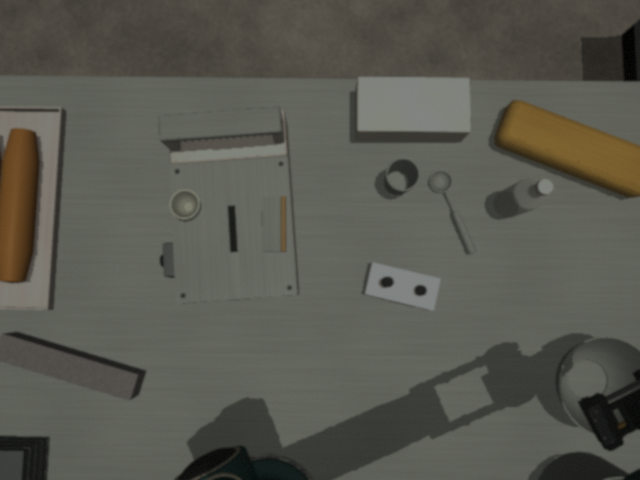

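```bash
python3 - <<'E'
from h import *
d=np.load("topd.npy"); C=cloud("top",d)
for n,c in (("draw",("draw_pin",(384,283),0.006)),("short",("s",(418,287),.006)),("slot",("slot",(234.8,227.8),.12)),("slicer",("sl",(239.4,232.8),0))):
    print(n,ray_z("top",c[1],c[2]))
print("scene slot",ray_z("scene",(432,271.5),.12),"fs",ray_z("scene",(431.1,257.7),.12),"draw",ray_z("scene",(272.1,239),.006),"short",ray_z("scene",(244.3,226),.006),"slicer",ray_z("scene",(412,324.8),0))
for n in("scene","top"):
    im,_=capture(n)
    for l in ("draw_pin","short_pin"):
        for r in masks_of(l,n)[:2]:
            P=C[r["pixels"]&(d>0)] if n=="top" else None
            print(n,l,r["conf"],r["location"], P is not None and (np.median(P,0),np.percentile(P[:,2],95)))
im,dd=capture("top")
big=cv2.resize(im[150:310,130:290],(800,800),interpolation=cv2.INTER_CUBIC); save("slotbig",big)
big=cv2.resize(im[250:320,360:440],(800,700),interpolation=cv2.INTER_CUBIC)[:600]; save("blockbig",big)
E
```

```text
draw [ 0.4798146  -0.24651407  0.006     ]
short [ 0.47200951 -0.3208238   0.006     ]
slot [0.58436726 0.06550963 0.12      ]
slicer [0.5873146  0.07440067 0.        ]
scene slot [0.58003404 0.07825735 0.12      ] fs [0.54950534 0.07095673 0.12      ] draw [ 0.48727711 -0.24470191  0.006     ] short [ 0.47207822 -0.31714475  0.006     ] slicer [0.59004219 0.06796299 0.        ]
scene draw_pin 0.55 [272.9, 219.8] False
scene short_pin 0.41 [270.5, 219.0] False
top draw_pin 0.41 [384.5, 281.6] (array([ 0.48294535, -0.24134821,  0.07858264]), np.float64(0.08268429684160104))
top short_pin 0.59 [423.1, 287.4] (array([ 0.46547945, -0.31333411,  0.05710226]), np.float64(0.060438330789410494))
```

The two pins stand in the block at top-view (386,282) and (420,290). The left one is the taller in the scene view, at (272,217). The slot runs from about (231,206) to (234,250), with the scraper at (275,224) and the ramekin at (184,205).

View pics/slotbig.png

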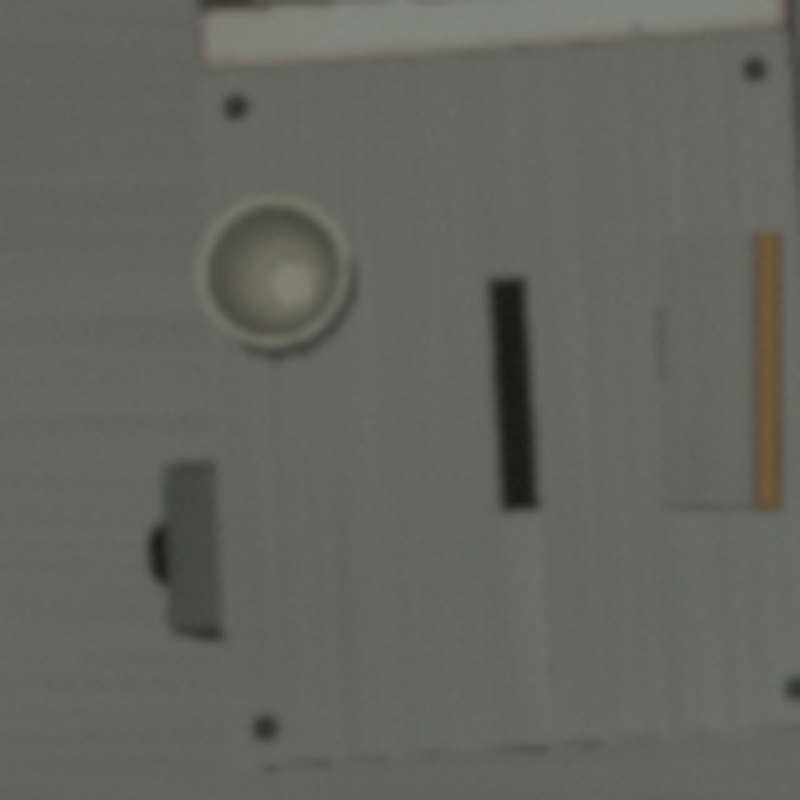

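View pics/blockbig.png

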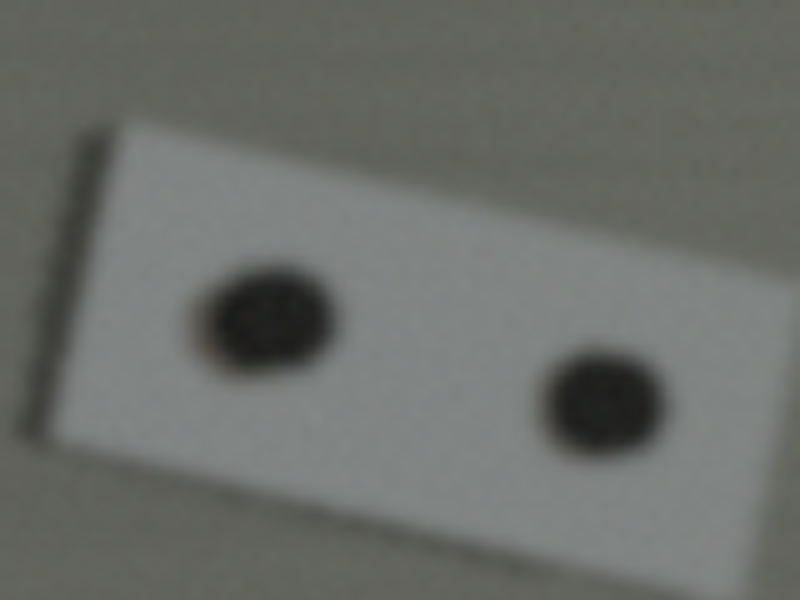

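```bash
python3 - <<'E'
from h import *
for n in("top","scene"):
    im,d=capture(n); C=cloud(n,d); g=im.astype(int).sum(2)
    def dark(box,thr,z,lbl):
        u0,v0,u1,v1=box; m=np.zeros((480,640),bool); m[v0:v1,u0:u1]=g[v0:v1,u0:u1]<thr
        k,lab,st,ce=cv2.connectedComponentsWithStats(m.astype(np.uint8)); 
        if k<2: print("none");return
        j=1+np.argmax(st[1:,4]); m=lab==j; vs,us=np.nonzero(m)
        P=np.array([ray_z(n,(u,v),z) for u,v in zip(us,vs)])[:,:2]
        r=cv2.minAreaRect(P.astype(np.float32)*1000)
        print(n,lbl,st[j],"cen",ray_z(n,ce[j],z),"rect",r,"cloud",np.median(C[m],0))
    if n=="top":
        print(np.unique(g[200:260,220:245])[:5])
        for t in(90,130,160): dark((222,195,246,262),t,.12,"slot")
        for t in(90,120):
            dark((374,270,400,296),t,.08,"long"); dark((408,278,434,302),t,.058,"short")
    else:
        for t in(60,90,130): dark((415,245,440,300),t,.12,"slot")
        for t in(60,100): dark((262,204,282,230),t,.06,"long")
# block top mask
im,d=capture("top"); C=cloud("top",d)
m=(abs(C[...,2]-.036)<.006)&(abs(C[...,0]-.475)<.08)&(abs(C[...,1]+.28)<.12)
r=cv2.minAreaRect((C[m][:,:2]*1000).astype(np.float32)); print("block",r, np.median(C[m][:,2]))
m=(abs(C[...,2]-.12)<.006)&(abs(C[...,0]-.57)<.2)&(abs(C[...,1]-.07)<.16)
r=cv2.minAreaRect((C[m][:,:2]*1000).astype(np.float32)); print("deck",r, np.median(C[m][:,2]))
m=(abs(C[...,2]-.204)<.008)&(abs(C[...,0]-.75)<.2)&(abs(C[...,1]-.07)<.2)
r=cv2.minAreaRect((C[m][:,:2]*1000).astype(np.float32)); print("head",r)
E
```

```text
[69 73 75 76 77]
top slot [230 208   6  42 127] cen [0.58428381 0.07075878 0.12      ] rect ((583.0534057617188, 70.44464111328125), (83.02936553955078, 7.032069206237793), 4.690036296844482) cloud [0.58453451 0.07130517 0.11669371]
top slot [229 207   7  44 226] cen [0.58295239 0.07070337 0.12      ] rect ((583.1279907226562, 70.6136474609375), (87.18816375732422, 10.274914741516113), 4.70057487487793) cloud [0.58256412 0.0711161  0.11653357]
top slot [228 206   9  46 274] cen [0.58300303 0.07059328 0.12      ] rect ((583.2880859375, 70.66949462890625), (90.64192199707031, 12.258920669555664), 4.872359275817871) cloud [0.58334627 0.07104284 0.11652604]
top long [383 281   1   2   2] cen [ 0.48182857 -0.23506634  0.08      ] rect ((481.82867431640625, -235.06634521484375), (2.040743827819824, 0.0), 179.90231323242188) cloud [ 0.4817904  -0.23478202  0.08227096]
top short [420 288   1   1   1] cen [ 0.46962122 -0.31498364  0.058     ] rect ((469.6212158203125, -314.983642578125), (0.0, 0.0), 0.0) cloud [ 0.4696094  -0.31453019  0.06031382]
top long [382 278  10   8  59] cen [ 0.481242
[... 1176 characters left out ...]
117188), (55.247764587402344, 11.311670303344727), 28.881765365600586) cloud [ 0.49315612 -0.23937433  0.06568196]
scene long [268 208   8  19 134] cen [ 0.48444499 -0.24408876  0.06      ] rect ((483.5640869140625, -244.68775939941406), (58.73113250732422, 13.78791618347168), 26.853540420532227) cloud [ 0.49236299 -0.24008598  0.06701556]
block ((474.3293151855469, -280.99566650390625), (150.87005615234375, 70.2444076538086), 77.01941680908203) 0.03594903431944627
deck ((607.121826171875, 73.99490356445312), (327.28900146484375, 240.84190368652344), 4.891074180603027) 0.12031627810968523
head ((772.4397583007812, 87.79637145996094), (51.59526824951172, 229.9856719970703), 5.013844013214111)
```

The slot centre is at about (0.584, 0.071) with a yaw of about 4.8°. The draw pin is at about (0.482, -0.244), which agrees with the block's fitted rectangle. Next I set up a helper that converts a target into tool-axis shifts.

```bash
cat > to.py <<'E'
import sys
from h import *
from scipy.spatial.transform import Rotation as Ro
def st(): 
    s=readout.observe(); q=s["tool_rot"]; R=Ro.from_quat(q[[1,2,3,0]]).as_matrix(); return s,R
if __name__=="__main__":
    s,R=st(); p=s["tcp_pos"]; print("tcp",p.round(4),"F",s["ft_force"].round(2),"w",round(s["grip_width"],4),"t",round(s["clock"],2))
    print("toolx",R[:,0].round(3),"tooly",R[:,1].round(3),"toolz",R[:,2].round(3), "yaw jaw",np.degrees(np.arctan2(R[1,0],R[0,0])).round(2), "j",s["joint_pos"].round(2))
    if len(sys.argv)>3:
        g=np.array([float(a) for a in sys.argv[1:4]]); print("tool shift mm",(R.T@(g-p)*1000).round(1))
E
python3 to.py 0.482 -0.244 0.16
```

```text
tcp [ 0.3019 -0.6037  0.2387] F [-0.78 -0.2  -0.74] w 0.0882 t 1.5
toolx [ 0.447 -0.894  0.   ] tooly [ 0. -0. -1.] toolz [0.894 0.447 0.   ] yaw jaw -63.43 j [-1.14  0.26  1.6   0.    1.27 -0.04]
tool shift mm [-241.2   78.7  321.9]
```

```bash
R='{"translation":[-0.241,0,0.322],"twist":-68.2}'; python3 -m creep '[{"translation":[-0.02,0,0.027],"twist":-4},{"translation":[-0.043,0,0.058],"twist":-10},{"translation":[-0.066,0,0.088],"twist":-17},{"translation":[-0.09,0,0.12],"twist":-24},{"translation":[-0.114,0,0.152],"twist":-31},{"translation":[-0.138,0,0.184],"twist":-38},{"translation":[-0.162,0,0.216],"twist":-45},{"translation":[-0.186,0,0.248],"twist":-52},{"translation":[-0.21,0,0.28],"twist":-59},{"translation":[-0.23,0,0.307],"twist":-65},{"translation":[-0.241,0,0.322],"twist":-68.2},{"translation":[-0.241,0,0.322],"twist":-68.2}]' 1 30; python3 to.py 0.482 -0.244 0.12
```

```text
clock: 2.5
tcp_pos: [0.4836, -0.2408, 0.239]
tool_rot: [0.707, -0.706, -0.032, 0.031]
ft_force: [0.4, -0.7, 0.2]
grip_width: 0.0882
tcp [ 0.4836 -0.2408  0.239 ] F [ 0.36 -0.69  0.25] w 0.0882 t 2.5
toolx [0.996 0.089 0.001] tooly [ 0.001  0.001 -1.   ] toolz [-0.089  0.996  0.001] yaw jaw 5.12 j [-0.51  0.01  1.89  0.    1.24 -0.6 ]
tool shift mm [ -2.  119.   -3.2]
```

```bash
python3 -m creep '[{"translation":[-0.001,0.03,-0.002],"twist":0},{"translation":[-0.001,0.065,-0.003],"twist":0},{"translation":[-0.001,0.1,-0.003],"twist":0},{"translation":[-0.001,0.119,-0.003],"twist":0},{"translation":[-0.001,0.119,-0.003],"twist":0},{"translation":[-0.001,0.119,-0.003],"twist":0}]'; python3 to.py 0.482 -0.244 0.049; python3 - <<'E'
from h import *
a=capture("scene")[0]; b=capture("top")[0]
save("p1",np.vstack([cv2.resize(a[140:290,170:370],(800,300)) if 0 else cv2.resize(a[150:270,200:360],(400,300)),cv2.resize(b[230:350,320:480],(400,300))]))
for n in("top","scene"):
    for r in masks_of("draw_pin",n)[:1]: print(n,r["location"],r["conf"])
E
```

```text
clock: 3.0
tcp_pos: [0.4802, -0.2475, 0.1187]
tool_rot: [0.707, -0.706, -0.028, 0.03]
ft_force: [0.2, 0.2, 0.7]
grip_width: 0.0881
tcp [ 0.4802 -0.2475  0.1187] F [0.15 0.23 0.7 ] w 0.0881 t 3.0
toolx [ 0.997  0.082 -0.003] tooly [-0.003  0.001 -1.   ] toolz [-0.082  0.997  0.001] yaw jaw 4.69 j [-0.52  0.12  2.01 -0.    1.02 -0.6 ]
tool shift mm [ 2.3 69.7  3.3]
top [226.6, 201.7] 0.65
scene [271.5, 218.6] 0.8
```

View pics/p1.png

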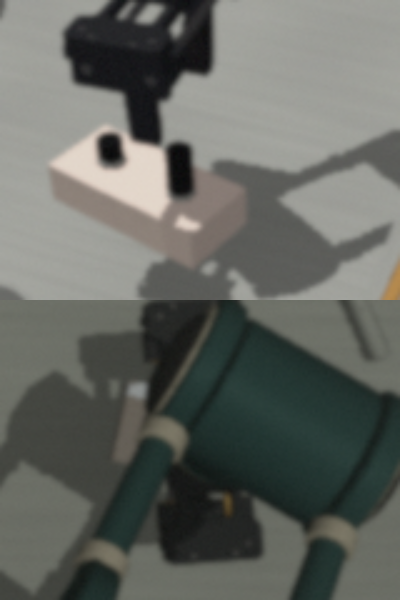

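The scene view shows the fingers straddling the tall pin, with the short pin well clear. I descend now.

```bash
python3 -m creep '[{"translation":[0.001,0.015,0.003],"twist":0},{"translation":[0.001,0.04,0.003],"twist":0},{"translation":[0.001,0.06,0.003],"twist":0},{"translation":[0.001,0.071,0.003],"twist":0},{"translation":[0.001,0.071,0.003],"twist":0},{"translation":[0.001,0.071,0.003],"twist":0}]' 1; python3 to.py 0.482 -0.244 0.049; python3 - <<'E'
from h import *
a=capture("scene")[0]
save("p2",cv2.resize(a[150:270,200:360],(800,600)))
E
```

```text
clock: 3.7
tcp_pos: [0.4825, -0.2444, 0.0494]
tool_rot: [-0.706, 0.707, 0.03, -0.029]
ft_force: [0.7, 1.1, -0.3]
grip_width: 0.0884
tcp [ 0.4825 -0.2444  0.0494] F [ 0.68  1.05 -0.29] w 0.0884 t 3.7
toolx [0.997 0.083 0.   ] tooly [ 0. -0. -1.] toolz [-0.083  0.997 -0.   ] yaw jaw 4.77 j [-0.51  0.21  2.06 -0.    0.88 -0.6 ]
tool shift mm [-0.5  0.4  0.4]
```

View pics/p2.png

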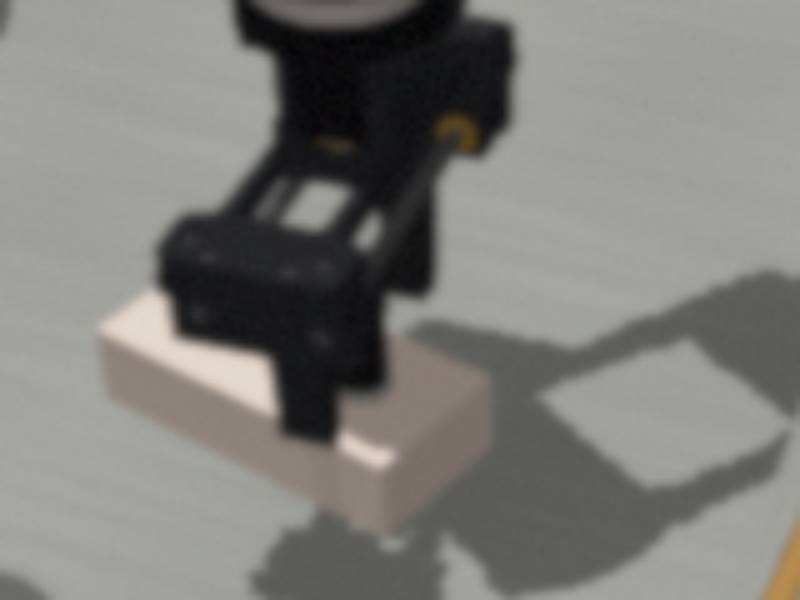

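The front finger is ahead of the hidden pin and the body lies along the jaw direction. I close the gripper.

```bash
python3 -m creep '[{"translation":[0,0,0],"twist":0},{"translation":[0,0,0],"twist":0},{"translation":[0,0,0],"twist":0},{"translation":[0,0,0],"twist":0},{"translation":[0,0,0],"twist":0},{"translation":[0,0,0],"twist":0},{"translation":[0,0,0],"twist":0},{"translation":[0,0,0],"twist":0},{"translation":[0,0,0],"twist":0},{"translation":[0,0,0],"twist":0}]' 0 30; python3 to.py
```

```text
clock: 4.58
tcp_pos: [0.4821, -0.2441, 0.0486]
tool_rot: [0.707, -0.706, -0.029, 0.03]
ft_force: [0.4, -0.5, 0.1]
grip_width: 0.0239
tcp [ 0.4821 -0.2441  0.0486] F [ 0.4  -0.49  0.13] w 0.0239 t 4.58
toolx [ 0.997  0.083 -0.   ] tooly [-0.  0. -1.] toolz [-0.083  0.997  0.   ] yaw jaw 4.77 j [-0.51  0.21  2.06  0.    0.88 -0.6 ]
```

```bash
python3 -m creep '[{"translation":[0,0,0],"twist":0},{"translation":[0,0,0],"twist":0},{"translation":[0,0,0],"twist":0}]'; python3 -m creep '[{"translation":[0,-0.01,0],"twist":0},{"translation":[0,-0.03,0],"twist":0},{"translation":[0,-0.06,0],"twist":0},{"translation":[0,-0.09,0],"twist":0},{"translation":[0,-0.12,0],"twist":0},{"translation":[0,-0.15,0],"twist":0},{"translation":[0,-0.17,0],"twist":0},{"translation":[0,-0.17,0],"twist":0},{"translation":[0,-0.17,0],"twist":0}]' ; python3 to.py 0.584 0.071 0.219;  python3 - <<'E'
from h import *
a=capture("scene")[0]
save("p3",a)
E
```

```text
clock: 4.83
tcp_pos: [0.4822, -0.2441, 0.0487]
tool_rot: [0.707, -0.706, -0.029, 0.029]
ft_force: [1.0, -0.1, -0.5]
grip_width: 0.0209
clock: 5.58
tcp_pos: [0.4827, -0.2445, 0.2202]
tool_rot: [-0.706, 0.707, 0.03, -0.029]
ft_force: [-0.5, 0.0, -1.5]
grip_width: 0.0209
tcp [ 0.4827 -0.2445  0.2202] F [-0.48  0.01 -1.54] w 0.0209 t 5.58
toolx [0.997 0.083 0.002] tooly [ 0.003 -0.002 -1.   ] toolz [-0.083  0.997 -0.002] yaw jaw 4.77 j [-0.51  0.02  1.91 -0.    1.2  -0.6 ]
tool shift mm [127.2   1.  305.9]
```

View pics/p3.png

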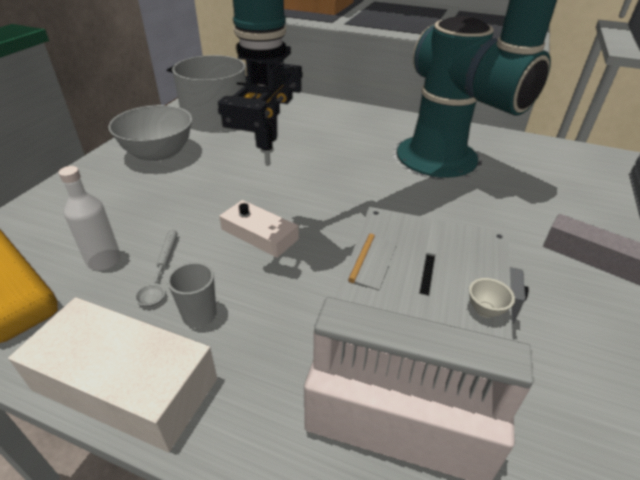

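The pin is held with its tip visible at about (267,158), and the short pin is undisturbed at (244,210). I carry the draw pin over the front part of the slot, about 16 mm in front of its middle.

```bash
python3 -m creep '[{"translation":[0.006,0,0.016],"twist":0},{"translation":[0.016,0,0.044],"twist":0},{"translation":[0.028,0,0.076],"twist":0},{"translation":[0.04,0,0.11],"twist":0},{"translation":[0.052,0,0.143],"twist":0},{"translation":[0.065,0,0.177],"twist":0},{"translation":[0.077,0,0.21],"twist":0},{"translation":[0.09,0,0.244],"twist":0},{"translation":[0.1,0,0.274],"twist":0},{"translation":[0.108,0,0.295],"twist":0},{"translation":[0.112,0,0.306],"twist":0},{"translation":[0.112,0,0.306],"twist":0}]'; python3 -m creep '[{"translation":[0,0.01,0],"twist":0},{"translation":[0,0.028,0],"twist":0},{"translation":[0,0.039,0],"twist":0},{"translation":[0,0.039,0],"twist":0},{"translation":[0,0.039,0],"twist":0},{"translation":[0,0.039,0],"twist":0}]';python3 to.py 0.5686 0.07 0.180;  python3 - <<'E'
from h import *
a=capture("scene")[0]; b=capture("top")[0]
save("p4",cv2.resize(a[180:330,340:540],(800,600),interpolation=cv2.INTER_CUBIC));save("p4t",b)
E
```

```text
clock: 6.63
tcp_pos: [0.5672, 0.0721, 0.216]
tool_rot: [0.707, -0.706, -0.029, 0.032]
ft_force: [-1.0, -0.6, -1.5]
grip_width: 0.0211
clock: 7.13
tcp_pos: [0.5683, 0.0693, 0.1798]
tool_rot: [-0.706, 0.707, 0.029, -0.029]
ft_force: [0.2, -0.1, -0.9]
grip_width: 0.021
tcp [0.5683 0.0693 0.1798] F [ 0.22 -0.12 -0.94] w 0.021 t 7.13
toolx [ 0.997  0.082 -0.   ] tooly [-0. -0. -1.] toolz [-0.082  0.997 -0.   ] yaw jaw 4.7 j [ 0.08  0.12  1.89 -0.    1.14 -0.  ]
tool shift mm [ 0.3 -0.2  0.7]
```

View pics/p4.png

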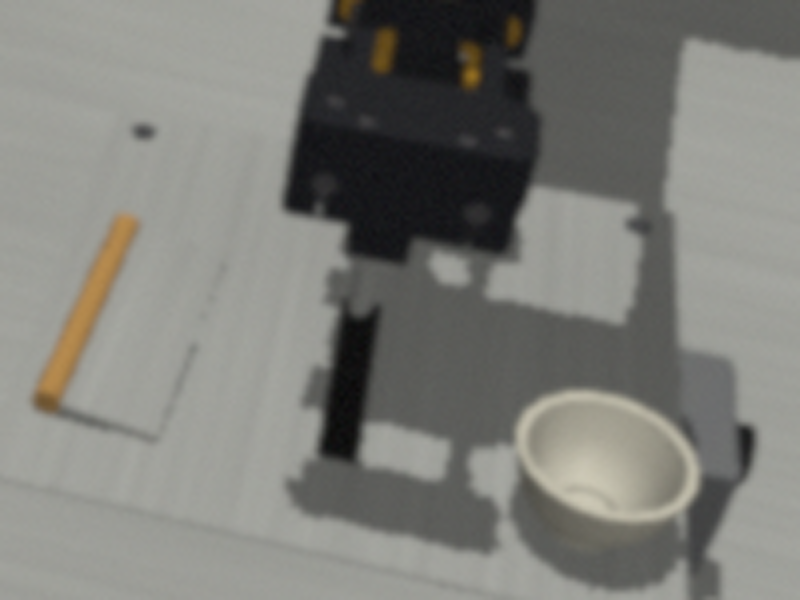

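View pics/p4t.png

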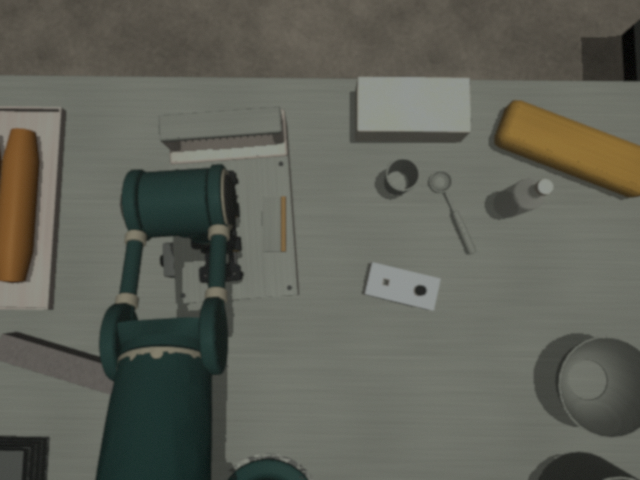

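```bash
python3 - <<'E'
from h import *
print("pred tip",proj("scene",(0.5686,.07,.137)),"pred shank top",proj("scene",(0.5686,.07,.160)))
a,d=capture("scene"); g=a.astype(int).sum(2)
np.set_printoptions(linewidth=250)
for v in range(246,262,1): print(v,g[v,418:446])
u=np.array([1,0]);ax=np.array([.9965,.0837]);n=np.array([-.0837,.9965])
for v in range(264,292,4):
    w=np.clip(170-g[v,415:440],0,None); c=(w*np.arange(415,440)).sum()/w.sum(); P=ray_z("scene",(c,v),.12); print(v,c,P,(P[:2]-[.5845,.0713])@n)
E
```

```text
pred tip (np.float64(430.02852195415994), np.float64(257.13223554858115)) pred shank top (np.float64(432.7553285872691), np.float64(245.7113996022316))
246 [460 459 460 458 457 453 453 446 424 364 295 258 262 265 271 272 267 261 256 247 241 231 226 230 249 262 273 275]
247 [456 460 459 446 431 414 408 410 393 336 288 251 261 271 277 283 279 274 272 271 267 260 255 263 262 271 268 269]
248 [460 459 450 424 380 340 332 335 324 295 261 243 253 269 280 284 284 277 272 272 263 268 264 269 270 267 271 270]
249 [457 460 446 402 340 293 277 278 279 274 255 246 262 276 283 283 282 274 269 266 266 265 267 265 267 273 267 270]
250 [461 459 454 417 347 290 271 276 274 270 248 248 264 279 281 287 275 271 269 269 266 262 264 264 267 268 271 268]
251 [460 461 453 421 351 295 273 275 276 264 253 256 267 279 284 279 269 272 269 273 269 267 266 266 269 269 270 270]
252 [460 460 448 405 341 285 271 267 269 253 250 257 270 283 282 276 271 270 273 263 263 264 268 272 271 270 268 269]
253 [468 459 433 379 316 277 267 262 251 245 248 258 269 279 283 276 270 272 263 262 266 265 263 270 264 269 269 268]
254 
[... 795 characters left out ...]
1 272 269 269 271 265 269]
261 [463 466 461 452 414 335 235 136  70  44  50  52  53  42  53 106 172 235 260 262 268 262 273 267 270 273 269 268]
264 428.8034371643394 [0.56534187 0.07046359 0.12      ] 0.0007700490389193391
268 428.1113561190739 [0.57467977 0.07124763 0.12      ] 0.0007697689074243506
272 427.47584789311406 [0.58380029 0.07209588 0.12      ] 0.0008516633221337244
276 426.72072072072075 [0.5928131  0.07276083 0.12      ] 0.0007599145954379931
280 426.00102249488754 [0.60163126 0.07346186 0.12      ] 0.0007204027705304269
284 425.66211962224554 [0.61006227 0.07467023 0.12      ] 0.001218869768728598
288 424.9081081081081 [0.61856958 0.07529341 0.12      ] 0.0011278064638772613
```

The tip shows at (430,257), as predicted. The slot's line is 0.8 mm farther to +y, so I shift by that much and lower the pin to just above the carriage.

```bash
python3 -m creep '[{"translation":[0,0.003,0.001],"twist":0},{"translation":[0,0.008,0.001],"twist":0},{"translation":[0,0.013,0.001],"twist":0},{"translation":[0,0.016,0.001],"twist":0},{"translation":[0,0.016,0.001],"twist":0},{"translation":[0,0.016,0.001],"twist":0}]' 0 20; python3 -m creep '[{"translation":[0,0.002,0],"twist":0},{"translation":[0,0.005,0],"twist":0},{"translation":[0,0.008,0],"twist":0},{"translation":[0,0.009,0],"twist":0},{"translation":[0,0.009,0],"twist":0},{"translation":[0,0.009,0],"twist":0}]';python3 to.py;  python3 - <<'E'
from h import *
a=capture("scene")[0]
save("p5",cv2.resize(a[180:330,340:540],(800,600),interpolation=cv2.INTER_CUBIC))
E
```

```text
clock: 7.78
tcp_pos: [0.5678, 0.0712, 0.1631]
tool_rot: [-0.706, 0.707, 0.029, -0.03]
ft_force: [-0.7, 0.0, -1.3]
grip_width: 0.0211
clock: 8.28
tcp_pos: [0.5681, 0.0711, 0.1545]
tool_rot: [-0.706, 0.706, 0.029, -0.03]
ft_force: [0.2, -0.4, -1.4]
grip_width: 0.0215
tcp [0.5681 0.0711 0.1545] F [ 0.2  -0.38 -1.43] w 0.0215 t 8.28
toolx [ 0.997  0.083 -0.   ] tooly [-0. -0. -1.] toolz [-0.083  0.997 -0.   ] yaw jaw 4.77 j [ 0.08  0.14  1.91 -0.    1.09 -0.  ]
```

View pics/p5.png

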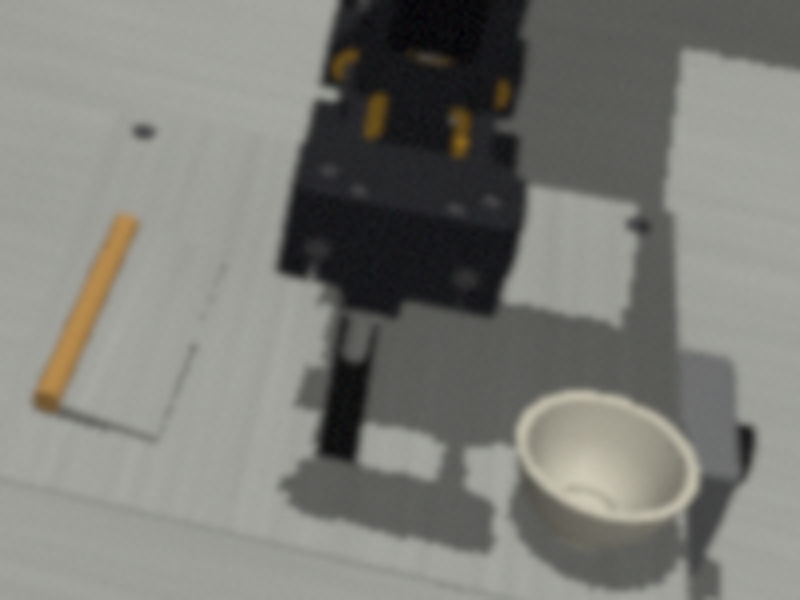

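The shank is in the slot at crop (358,335), between the slot edges, with no force. I feel downward for the carriage in small steps.

```bash
python3 -m creep '[{"translation":[0,0.001,0],"twist":0},{"translation":[0,0.003,0],"twist":0},{"translation":[0,0.004,0],"twist":0},{"translation":[0,0.004,0],"twist":0},{"translation":[0,0.004,0],"twist":0}]'; python3 -m creep '[{"translation":[0,0.0005,0],"twist":0},{"translation":[0,0.001,0],"twist":0},{"translation":[0,0.001,0],"twist":0}]'
```

```text
clock: 8.75
tcp_pos: [0.5681, 0.0711, 0.1506]
tool_rot: [-0.706, 0.706, 0.029, -0.03]
ft_force: [0.1, -0.4, -2.0]
grip_width: 0.0212
clock: 9.0
tcp_pos: [0.5682, 0.0711, 0.1496]
tool_rot: [-0.706, 0.707, 0.029, -0.029]
ft_force: [0.6, -0.1, -2.1]
grip_width: 0.0205
```

```bash
python3 -m creep '[{"translation":[0,0.0005,0],"twist":0},{"translation":[0,0.0005,0],"twist":0},{"translation":[0,0.0005,0],"twist":0}]'
```

```text
clock: 9.25
tcp_pos: [0.5682, 0.0711, 0.1492]
tool_rot: [-0.706, 0.706, 0.029, -0.029]
ft_force: [-0.0, -0.1, -0.9]
grip_width: 0.0214
```

```bash
for i in 1 2 ; do :; done; python3 -m creep '[{"translation":[0,0.0005,0],"twist":0},{"translation":[0,0.0005,0],"twist":0},{"translation":[0,0.0005,0],"twist":0}]';python3 -m creep '[{"translation":[0,0.0005,0],"twist":0},{"translation":[0,0.0005,0],"twist":0},{"translation":[0,0.0005,0],"twist":0}]'
```

```text
clock: 9.5
tcp_pos: [0.5682, 0.0712, 0.1487]
tool_rot: [0.707, -0.706, -0.029, 0.029]
ft_force: [0.4, 0.1, -1.0]
grip_width: 0.0208
clock: 9.75
tcp_pos: [0.5683, 0.0712, 0.1486]
tool_rot: [0.707, -0.706, -0.03, 0.029]
ft_force: [-1.0, 0.1, 1.0]
grip_width: 0.0213
```

```bash
python3 -m creep '[{"translation":[0,0.0005,0],"twist":0},{"translation":[0,0.0005,0],"twist":0},{"translation":[0,0.0005,0],"twist":0}]'
```

```text
clock: 10.0
tcp_pos: [0.5685, 0.0712, 0.1485]
tool_rot: [0.706, -0.706, -0.03, 0.029]
ft_force: [-2.5, 0.1, 5.0]
grip_width: 0.0212
```

Contact is at about 6 N. TCP z is 0.1485, which puts the tip at carriage level. I back off slightly and slide rearwards lightly.

```bash
python3 -m creep '[{"translation":[0.001,-0.0002,0],"twist":0},{"translation":[0.002,-0.0002,0],"twist":0},{"translation":[0.003,-0.0002,0],"twist":0},{"translation":[0.003,-0.0002,0],"twist":0}]'
```

```text
clock: 10.33
tcp_pos: [0.5698, 0.0713, 0.1483]
tool_rot: [-0.706, 0.707, 0.028, -0.031]
ft_force: [-5.7, -0.4, 8.3]
grip_width: 0.0214
```

```bash
python3 -m creep '[{"translation":[0.001,0,0],"twist":0},{"translation":[0.002,0,0],"twist":0},{"translation":[0.003,0,0],"twist":0},{"translation":[0.003,0,0],"twist":0}]'
```

```text
clock: 10.67
tcp_pos: [0.573, 0.0716, 0.1484]
tool_rot: [-0.706, 0.707, 0.028, -0.03]
ft_force: [-5.9, -0.2, 7.6]
grip_width: 0.021
```

```bash
python3 -m creep '[{"translation":[0.001,0,0],"twist":0},{"translation":[0.002,0,0],"twist":0},{"translation":[0.003,0,0],"twist":0},{"translation":[0.003,0,0],"twist":0}]'
```

```text
clock: 11.0
tcp_pos: [0.5757, 0.0718, 0.1484]
tool_rot: [-0.706, 0.707, 0.028, -0.031]
ft_force: [-6.4, -0.5, 9.3]
grip_width: 0.0213
```

Fx is nearly 6 N, so I lighten the press to avoid dragging the carriage.

```bash
python3 -m creep '[{"translation":[0.001,-0.0004,0],"twist":0},{"translation":[0.002,-0.0004,0],"twist":0},{"translation":[0.003,-0.0004,0],"twist":0},{"translation":[0.003,-0.0004,0],"twist":0}]'
```

```text
clock: 11.33
tcp_pos: [0.5795, 0.0721, 0.1484]
tool_rot: [-0.706, 0.707, 0.029, -0.03]
ft_force: [-4.8, -0.6, 6.0]
grip_width: 0.0211
```

```bash
python3 -m creep '[{"translation":[0.001,0,0],"twist":0},{"translation":[0.002,0,0],"twist":0},{"translation":[0.003,0,0],"twist":0},{"translation":[0.003,0,0],"twist":0}]'
```

```text
clock: 11.67
tcp_pos: [0.5825, 0.0723, 0.1484]
tool_rot: [-0.706, 0.707, 0.029, -0.03]
ft_force: [-4.1, 0.2, 5.4]
grip_width: 0.0209
```

```bash
python3 -m creep '[{"translation":[0.001,0,0],"twist":0},{"translation":[0.002,0,0],"twist":0},{"translation":[0.003,0,0],"twist":0},{"translation":[0.003,0,0],"twist":0}]'
```

```text
clock: 12.0
tcp_pos: [0.5853, 0.0726, 0.1484]
tool_rot: [-0.706, 0.707, 0.029, -0.03]
ft_force: [-3.8, 0.1, 6.4]
grip_width: 0.0212
```

```bash
python3 -m creep '[{"translation":[0.001,0,0],"twist":0},{"translation":[0.002,0,0],"twist":0},{"translation":[0.003,0,0],"twist":0},{"translation":[0.003,0,0],"twist":0}]'
```

```text
clock: 12.33
tcp_pos: [0.5885, 0.0729, 0.1484]
tool_rot: [-0.706, 0.707, 0.029, -0.03]
ft_force: [-4.1, -1.2, 6.0]
grip_width: 0.0212
```

```bash
python3 -m creep '[{"translation":[0.001,0,0],"twist":0},{"translation":[0.002,0,0],"twist":0},{"translation":[0.003,0,0],"twist":0},{"translation":[0.003,0,0],"twist":0}]'
```

```text
clock: 12.67
tcp_pos: [0.5917, 0.0731, 0.1484]
tool_rot: [-0.706, 0.707, 0.029, -0.03]
ft_force: [-3.5, 0.0, 4.4]
grip_width: 0.0211
```

```bash
python3 -m creep '[{"translation":[0.001,0,0],"twist":0},{"translation":[0.002,0,0],"twist":0},{"translation":[0.003,0,0],"twist":0},{"translation":[0.003,0,0],"twist":0}]'
```

```text
clock: 13.0
tcp_pos: [0.5955, 0.0734, 0.1477]
tool_rot: [0.707, -0.706, -0.03, 0.029]
ft_force: [0.2, 0.1, -1.9]
grip_width: 0.0215
```

```bash
python3 -m creep '[{"translation":[0.001,0,0],"twist":0},{"translation":[0.002,0,0],"twist":0},{"translation":[0.003,0,0],"twist":0},{"translation":[0.003,0,0],"twist":0}]'
```

```text
clock: 13.33
tcp_pos: [0.5983, 0.0737, 0.148]
tool_rot: [0.706, -0.706, -0.029, 0.029]
ft_force: [-0.8, -0.4, -1.1]
grip_width: 0.0215
```

```bash
python3 -m creep '[{"translation":[0.001,0,0],"twist":0},{"translation":[0.002,0,0],"twist":0},{"translation":[0.003,0,0],"twist":0},{"translation":[0.003,0,0],"twist":0}]'
```

```text
clock: 13.67
tcp_pos: [0.6014, 0.0739, 0.1484]
tool_rot: [-0.706, 0.706, 0.03, -0.029]
ft_force: [0.8, -0.1, -1.4]
grip_width: 0.0215
```

The force vanished at TCP x ≈ 0.595, so the tip is over the hole. I come back 2.5 mm towards its centre and lower gently.

```bash
python3 -m creep '[{"translation":[-0.001,0,0],"twist":0},{"translation":[-0.0025,0,0],"twist":0},{"translation":[-0.0025,0.0005,0],"twist":0},{"translation":[-0.0025,0.001,0],"twist":0},{"translation":[-0.0025,0.001,0],"twist":0}]'
```

```text
clock: 14.08
tcp_pos: [0.5984, 0.0737, 0.1472]
tool_rot: [-0.706, 0.707, 0.029, -0.03]
ft_force: [-0.3, 0.6, -1.2]
grip_width: 0.0212
```

```bash
python3 -m creep '[{"translation":[0,0.0005,0],"twist":0},{"translation":[0,0.001,0],"twist":0},{"translation":[0,0.001,0],"twist":0}]'
```

```text
clock: 14.33
tcp_pos: [0.5985, 0.0737, 0.1462]
tool_rot: [-0.706, 0.706, 0.029, -0.03]
ft_force: [0.3, -0.6, -1.4]
grip_width: 0.0216
```

Free descent, 2 mm below the carriage top. I continue down, 16 mm in total.

```bash
python3 -m creep '[{"translation":[0,0.0005,0],"twist":0},{"translation":[0,0.001,0],"twist":0},{"translation":[0,0.002,0],"twist":0},{"translation":[0,0.002,0],"twist":0}]'
```

```text
clock: 14.67
tcp_pos: [0.5984, 0.0737, 0.144]
tool_rot: [-0.706, 0.706, 0.029, -0.03]
ft_force: [-1.2, 0.1, -0.7]
grip_width: 0.0216
```

```bash
python3 -m creep '[{"translation":[0,0.001,0],"twist":0},{"translation":[0,0.002,0],"twist":0},{"translation":[0,0.003,0],"twist":0},{"translation":[0,0.003,0],"twist":0}]'
```

```text
clock: 15.0
tcp_pos: [0.5984, 0.0737, 0.141]
tool_rot: [-0.706, 0.706, 0.029, -0.03]
ft_force: [0.1, -0.8, -1.8]
grip_width: 0.0212
```

```bash
python3 -m creep '[{"translation":[0,0.001,0],"twist":0},{"translation":[0,0.002,0],"twist":0},{"translation":[0,0.003,0],"twist":0},{"translation":[0,0.003,0],"twist":0}]'
```

```text
clock: 15.33
tcp_pos: [0.5984, 0.0737, 0.138]
tool_rot: [-0.706, 0.706, 0.029, -0.03]
ft_force: [-0.2, 0.2, -1.8]
grip_width: 0.0215
```

```bash
python3 -m creep '[{"translation":[0,0.001,0],"twist":0},{"translation":[0,0.0025,0],"twist":0},{"translation":[0,0.004,0],"twist":0},{"translation":[0,0.004,0],"twist":0}]'
```

```text
clock: 15.67
tcp_pos: [0.5983, 0.0737, 0.1339]
tool_rot: [-0.706, 0.707, 0.029, -0.03]
ft_force: [0.6, -0.0, -1.3]
grip_width: 0.0211
```

```bash
python3 -m creep '[{"translation":[0,0.0005,0],"twist":0},{"translation":[0,0.001,0],"twist":0},{"translation":[0,0.001,0],"twist":0}]'
```

```text
clock: 15.92
tcp_pos: [0.5985, 0.0737, 0.1332]
tool_rot: [0.706, -0.706, -0.029, 0.03]
ft_force: [-0.3, -0.3, -2.6]
grip_width: 0.0214
```

```bash
python3 -m creep '[{"translation":[0,0.0005,0],"twist":0},{"translation":[0,0.0005,0],"twist":0},{"translation":[0,0.0005,0],"twist":0}]'
```

```text
clock: 16.17
tcp_pos: [0.5986, 0.0737, 0.1328]
tool_rot: [0.706, -0.706, -0.029, 0.029]
ft_force: [0.1, 0.2, -1.5]
grip_width: 0.0212
```

```bash
python3 -m creep '[{"translation":[0,0.0005,0],"twist":0},{"translation":[0,0.0005,0],"twist":0},{"translation":[0,0.0005,0],"twist":0}]'
```

```text
clock: 16.42
tcp_pos: [0.5987, 0.0737, 0.1326]
tool_rot: [0.706, -0.706, -0.03, 0.029]
ft_force: [-0.7, -0.7, 1.1]
grip_width: 0.0213
```

```bash
python3 -m creep '[{"translation":[0,0.0003,0],"twist":0},{"translation":[0,0.0003,0],"twist":0},{"translation":[0,0.0003,0],"twist":0}]'
```

```text
clock: 16.67
tcp_pos: [0.5987, 0.0737, 0.1326]
tool_rot: [0.706, -0.706, -0.03, 0.029]
ft_force: [-2.5, -0.3, 4.4]
grip_width: 0.0213
```

The collar is on the deck, 15.8 mm below the carriage contact level, as specified. I back off 0.6 mm and draw the carriage forward, slowly.

```bash
python3 -m creep '[{"translation":[0,-0.0006,0],"twist":0},{"translation":[0,-0.0006,0],"twist":0},{"translation":[-0.001,-0.0006,0],"twist":0},{"translation":[-0.002,-0.0006,0],"twist":0},{"translation":[-0.004,-0.0006,0],"twist":0},{"translation":[-0.006,-0.0006,0],"twist":0},{"translation":[-0.008,-0.0006,0],"twist":0},{"translation":[-0.008,-0.0006,0],"twist":0}]' 0 30
```

```text
clock: 17.33
tcp_pos: [0.5929, 0.0732, 0.1329]
tool_rot: [0.707, -0.706, -0.032, 0.027]
ft_force: [6.4, 0.2, -4.4]
grip_width: 0.0212
```

```bash
python3 -m creep '[{"translation":[-0.002,0,0],"twist":0},{"translation":[-0.004,0,0],"twist":0},{"translation":[-0.006,0,0],"twist":0},{"translation":[-0.008,0,0],"twist":0},{"translation":[-0.01,0,0],"twist":0},{"translation":[-0.012,0,0],"twist":0},{"translation":[-0.012,0,0],"twist":0}]'; python3 to.py;  python3 - <<'E'
from h import *
a=capture("scene")[0]
save("p6",cv2.resize(a[180:330,340:540],(800,600),interpolation=cv2.INTER_CUBIC))
E
```

```text
clock: 17.92
tcp_pos: [0.581, 0.0722, 0.1328]
tool_rot: [0.707, -0.706, -0.032, 0.027]
ft_force: [7.2, -0.5, -4.8]
grip_width: 0.0213
tcp [0.581  0.0722 0.1328] F [ 7.17 -0.49 -4.81] w 0.0213 t 17.92
toolx [0.997 0.083 0.006] tooly [ 0.006  0.    -1.   ] toolz [-0.083  0.997 -0.   ] yaw jaw 4.77 j [ 0.08  0.18  1.91 -0.    1.05 -0.  ]
```

View pics/p6.png

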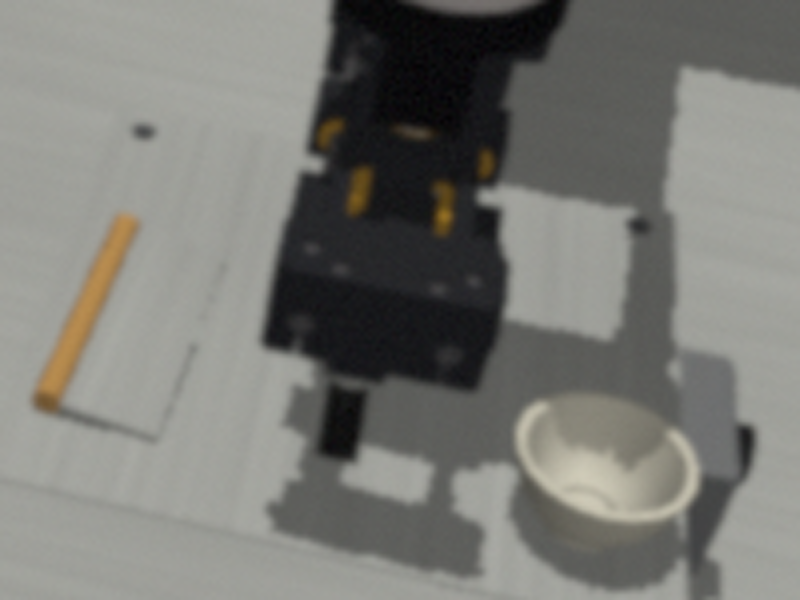

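The pull is about 7–8 N, which matches the carriage friction. I continue.

```bash
python3 -m creep '[{"translation":[-0.002,0,0],"twist":0},{"translation":[-0.004,0,0],"twist":0},{"translation":[-0.006,0,0],"twist":0},{"translation":[-0.008,0,0],"twist":0},{"translation":[-0.01,0,0],"twist":0},{"translation":[-0.012,0,0],"twist":0},{"translation":[-0.014,0,0],"twist":0},{"translation":[-0.016,0,0],"twist":0},{"translation":[-0.018,0,0],"twist":0},{"translation":[-0.02,0,0],"twist":0},{"translation":[-0.022,0,0],"twist":0},{"translation":[-0.022,0,0],"twist":0}]'
```

```text
clock: 18.97
tcp_pos: [0.559, 0.0703, 0.1328]
tool_rot: [0.707, -0.706, -0.032, 0.027]
ft_force: [6.8, 0.8, -5.1]
grip_width: 0.0206
```

```bash
python3 -m creep '[{"translation":[-0.001,0,0],"twist":0},{"translation":[-0.002,0,0],"twist":0},{"translation":[-0.003,0,0],"twist":0},{"translation":[-0.004,0,0],"twist":0},{"translation":[-0.004,0,0],"twist":0}]'
```

```text
clock: 19.38
tcp_pos: [0.5552, 0.07, 0.1329]
tool_rot: [0.707, -0.706, -0.032, 0.027]
ft_force: [7.1, 1.1, -4.7]
grip_width: 0.0213
```

Now 1 mm at a time until the stop is felt.

```bash
python3 -m creep '[{"translation":[-0.001,0,0],"twist":0},{"translation":[-0.002,0,0],"twist":0},{"translation":[-0.002,0,0],"twist":0},{"translation":[-0.002,0,0],"twist":0}]'
```

```text
clock: 19.72
tcp_pos: [0.5532, 0.0698, 0.1328]
tool_rot: [0.707, -0.706, -0.032, 0.027]
ft_force: [7.4, 0.4, -4.6]
grip_width: 0.0215
```

```bash
python3 -m creep '[{"translation":[-0.001,0,0],"twist":0},{"translation":[-0.002,0,0],"twist":0},{"translation":[-0.002,0,0],"twist":0},{"translation":[-0.002,0,0],"twist":0}]'
```

```text
clock: 20.05
tcp_pos: [0.5512, 0.0697, 0.1328]
tool_rot: [0.707, -0.706, -0.032, 0.027]
ft_force: [7.2, 0.7, -4.3]
grip_width: 0.0211
```

```bash
python3 -m creep '[{"translation":[-0.001,0,0],"twist":0},{"translation":[-0.001,0,0],"twist":0},{"translation":[-0.001,0,0],"twist":0},{"translation":[-0.001,0,0],"twist":0}]'
```

```text
clock: 20.38
tcp_pos: [0.5503, 0.0696, 0.1328]
tool_rot: [0.707, -0.706, -0.032, 0.027]
ft_force: [7.4, 1.0, -4.6]
grip_width: 0.0209
```

```bash
python3 -m creep '[{"translation":[-0.001,0,0],"twist":0},{"translation":[-0.001,0,0],"twist":0},{"translation":[-0.001,0,0],"twist":0},{"translation":[-0.001,0,0],"twist":0}]'
```

```text
clock: 20.72
tcp_pos: [0.5493, 0.0695, 0.1329]
tool_rot: [0.707, -0.706, -0.032, 0.027]
ft_force: [7.6, 0.5, -4.6]
grip_width: 0.0209
```

```bash
python3 -m creep '[{"translation":[-0.001,0,0],"twist":0},{"translation":[-0.001,0,0],"twist":0},{"translation":[-0.001,0,0],"twist":0},{"translation":[-0.001,0,0],"twist":0}]'
```

```text
clock: 21.05
tcp_pos: [0.5483, 0.0694, 0.1329]
tool_rot: [0.707, -0.706, -0.032, 0.027]
ft_force: [7.9, 0.8, -6.5]
grip_width: 0.0207
```

```bash
python3 -m creep '[{"translation":[-0.001,0,0],"twist":0},{"translation":[-0.001,0,0],"twist":0},{"translation":[-0.001,0,0],"twist":0},{"translation":[-0.001,0,0],"twist":0}]'
```

```text
clock: 21.38
tcp_pos: [0.5474, 0.0693, 0.1329]
tool_rot: [0.707, -0.706, -0.032, 0.027]
ft_force: [7.7, 0.8, -6.2]
grip_width: 0.0213
```

```bash
python3 -m creep '[{"translation":[-0.001,0,0],"twist":0},{"translation":[-0.001,0,0],"twist":0},{"translation":[-0.001,0,0],"twist":0},{"translation":[-0.001,0,0],"twist":0}]'
```

```text
clock: 21.72
tcp_pos: [0.5464, 0.0692, 0.1329]
tool_rot: [0.707, -0.706, -0.032, 0.027]
ft_force: [8.5, 0.7, -4.7]
grip_width: 0.0209
```

```bash
python3 -m creep '[{"translation":[-0.001,0,0],"twist":0},{"translation":[-0.001,0,0],"twist":0},{"translation":[-0.001,0,0],"twist":0},{"translation":[-0.001,0,0],"twist":0}]'
```

```text
clock: 22.05
tcp_pos: [0.5461, 0.0692, 0.1329]
tool_rot: [0.707, -0.706, -0.032, 0.027]
ft_force: [9.7, 0.7, -7.0]
grip_width: 0.021
```

```bash
python3 -m creep '[{"translation":[-0.001,0,0],"twist":0},{"translation":[-0.001,0,0],"twist":0},{"translation":[-0.001,0,0],"twist":0},{"translation":[-0.001,0,0],"twist":0}]'
```

```text
clock: 22.38
tcp_pos: [0.5457, 0.0692, 0.1331]
tool_rot: [0.707, -0.706, -0.033, 0.026]
ft_force: [12.4, 0.8, -9.0]
grip_width: 0.021
```

```bash
python3 -m creep '[{"translation":[-0.001,0,0],"twist":0},{"translation":[-0.001,0,0],"twist":0},{"translation":[-0.001,0,0],"twist":0},{"translation":[-0.001,0,0],"twist":0}]'; python3 to.py;  python3 - <<'E'
from h import *
a=capture("scene")[0]
save("p7",cv2.resize(a[180:330,340:540],(800,600),interpolation=cv2.INTER_CUBIC))
E
```

```text
clock: 22.72
tcp_pos: [0.5453, 0.0692, 0.1333]
tool_rot: [0.707, -0.706, -0.033, 0.026]
ft_force: [13.3, 0.5, -8.4]
grip_width: 0.0213
tcp [0.5453 0.0692 0.1333] F [13.34  0.52 -8.38] w 0.0213 t 22.72
toolx [0.996 0.083 0.011] tooly [ 0.011  0.001 -1.   ] toolz [-0.083  0.997 -0.   ] yaw jaw 4.77 j [ 0.08  0.11  1.99  0.    1.03 -0.  ]
```

View pics/p7.png

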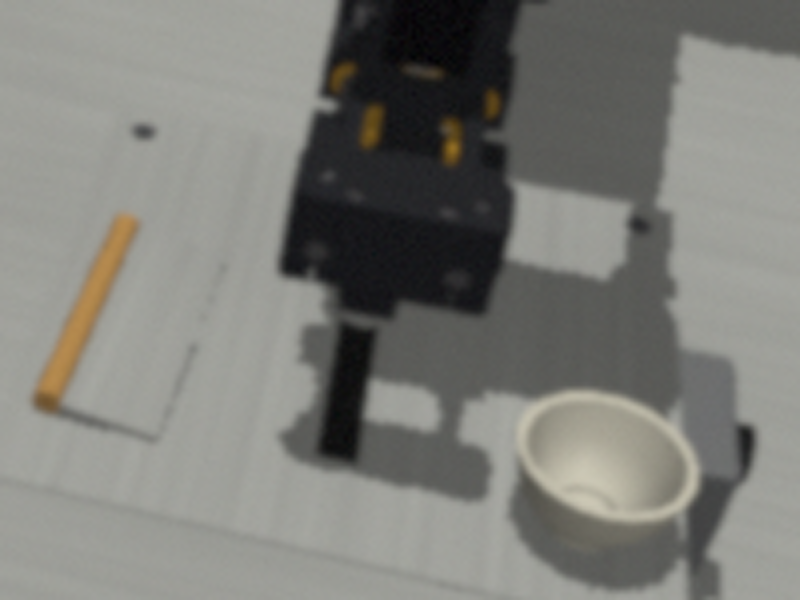

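The stop is reached: motion ended at TCP x ≈ 0.546 and the force is rising above the 7.5 N friction. I relax the pull, press the collar lightly onto the deck, and check.

```bash
python3 -m creep '[{"translation":[0.001,0,0],"twist":0},{"translation":[0.002,0,0],"twist":0},{"translation":[0.003,0,0],"twist":0},{"translation":[0.0035,0.0003,0],"twist":0},{"translation":[0.0035,0.0006,0],"twist":0},{"translation":[0.0035,0.0006,0],"twist":0}]'
```

```text
clock: 23.27
tcp_pos: [0.5463, 0.0693, 0.133]
tool_rot: [0.707, -0.706, -0.031, 0.028]
ft_force: [5.6, 1.3, 0.0]
grip_width: 0.021
```

```bash
python3 -m creep '[{"translation":[0.0005,0,0],"twist":0},{"translation":[0.001,0.0005,0],"twist":0},{"translation":[0.001,0.0005,0],"twist":0},{"translation":[0.001,0.0005,0],"twist":0}]'; python3 to.py
```

```text
clock: 23.6
tcp_pos: [0.5465, 0.0693, 0.1328]
tool_rot: [0.707, -0.706, -0.03, 0.028]
ft_force: [3.7, 0.6, 5.3]
grip_width: 0.0208
tcp [0.5465 0.0693 0.1328] F [3.74 0.56 5.28] w 0.0208 t 23.6
toolx [0.997 0.083 0.003] tooly [ 0.003  0.    -1.   ] toolz [-0.083  0.997 -0.   ] yaw jaw 4.78 j [ 0.08  0.12  1.98 -0.    1.04 -0.  ]
```

```bash
python3 -m creep '[{"translation":[0,0,0],"twist":0},{"translation":[0,0,0],"twist":0},{"translation":[0,0,0],"twist":0},{"translation":[0,0,0],"twist":0},{"translation":[0,0,0],"twist":0},{"translation":[0,0,0],"twist":0},{"translation":[0,0,0],"twist":0},{"translation":[0,0,0],"twist":0}]' 0.6; python3 -m creep '[{"translation":[0,-0.005,0],"twist":0},{"translation":[0,-0.015,0],"twist":0},{"translation":[0,-0.03,0],"twist":0},{"translation":[0,-0.05,0],"twist":0},{"translation":[0,-0.075,0],"twist":0},{"translation":[0,-0.1,0],"twist":0},{"translation":[0,-0.13,0],"twist":0},{"translation":[0,-0.15,0],"twist":0},{"translation":[0,-0.15,0],"twist":0}]'; python3 -m creep '[{"translation":[-0.01,0,-0.01],"twist":0},{"translation":[-0.02,0,-0.03],"twist":0},{"translation":[-0.03,0,-0.06],"twist":0},{"translation":[-0.03,0,-0.09],"twist":0},{"translation":[-0.03,0,-0.12],"twist":0},{"translation":[-0.03,0,-0.15],"twist":0},{"translation":[-0.03,0,-0.18],"twist":0},{"translation":[-0.03,0,-0.21],"twist":0},{"translation":[-0.03,0,-0.23],"twist":0},{"translation":[-0.03,0,-0.23],"twist":0}]'
python3 - <<'E'
from h import *
a,da=capture("scene"); b,d=capture("top"); save("p8",cv2.resize(a[180:330,340:540],(800,600),interpolation=cv2.INTER_CUBIC)); save("p8t",cv2.resize(b[150:310,130:344],(800,600),interpolation=cv2.INTER_CUBIC))
for n in("top","scene"):
    for r in mark_of("draw_pin",n)[:2]: print(n,r, ray_z(n,r["location"],.09))
C=cloud("top",d); m=(C[...,2]>.152)&(C[...,2]<.175)&(abs(C[...,0]-.547)<.03)&(abs(C[...,1]-.07)<.03); print(m.sum(),C[m].mean(0),C[m].max(0),C[m].min(0))
C=cloud("scene",da); m=(C[...,2]>.13)&(C[...,2]<.175)&(abs(C[...,0]-.547)<.03)&(abs(C[...,1]-.07)<.03); print(m.sum(),C[m].mean(0),C[m].max(0),C[m].min(0))
E
```

```text
clock: 24.27
tcp_pos: [0.5451, 0.0692, 0.1314]
tool_rot: [0.706, -0.706, -0.029, 0.03]
ft_force: [1.0, -0.2, -0.3]
grip_width: 0.0528
clock: 25.02
tcp_pos: [0.5484, 0.0695, 0.2887]
tool_rot: [0.707, -0.706, -0.033, 0.026]
ft_force: [0.0, -0.2, 0.3]
grip_width: 0.0531
clock: 25.85
tcp_pos: [0.5328, -0.1661, 0.2794]
tool_rot: [-0.706, 0.707, 0.027, -0.029]
ft_force: [-0.0, 0.3, -0.2]
grip_width: 0.0524
top {'location': [235.3, 247.1], 'conf': 0.55} [0.54811496 0.06820761 0.09      ]
scene {'location': [428.1, 270.6], 'conf': 0.58} [0.54752114 0.07104491 0.09      ]
scene {'location': [428.0, 272.0], 'conf': 0.5} [0.5508177  0.07153981 0.09      ]
109 [0.54557523 0.06741134 0.16335685] [0.55576802 0.07820155 0.16905241] [0.53526677 0.05732839 0.15283214]
335 [0.55404209 0.06875632 0.15157719] [0.56031315 0.07903869 0.1654737 ] [0.53680276 0.05793626 0.13018698]
```

View pics/p8.png

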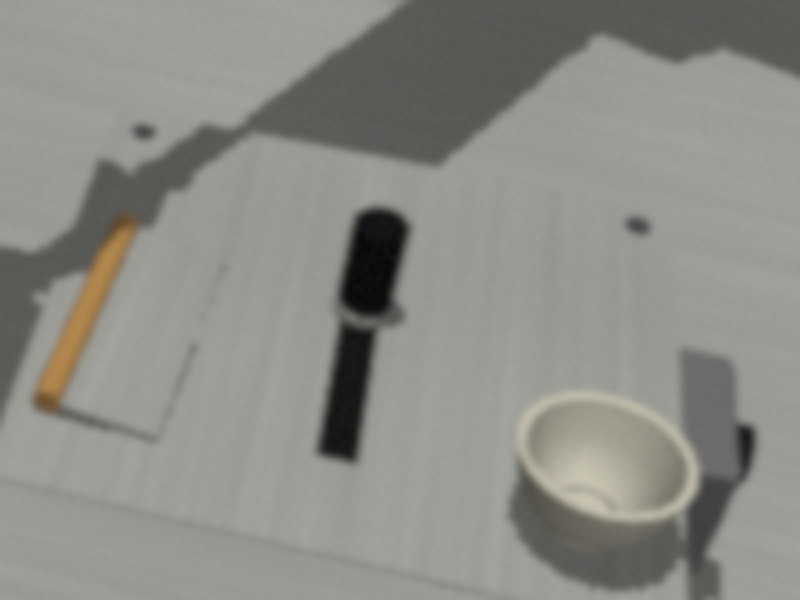

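View pics/p8t.png

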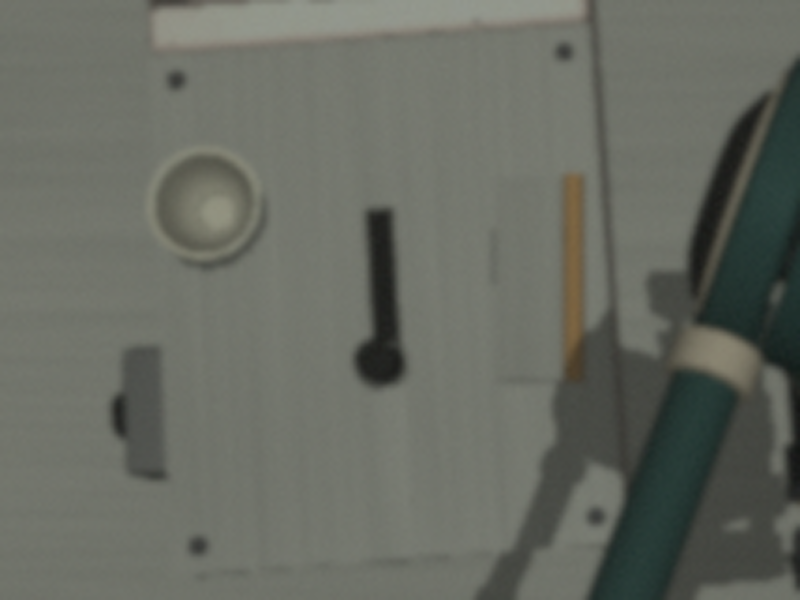

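The pin stands upright at crop (375,260) with its collar flat on the deck. In the top view it is at the front of the slot, and the scraper and ramekin are unmoved. The measured x of 0.546 is about 37–38 mm in front of the slot's middle, inside the band. I hand the job in.

```bash
python3 -m creep '[{"translation":[0,0,0],"twist":0},{"translation":[0,0,0],"twist":0},{"translation":[0,0,0],"twist":0},{"translation":[0,0,0],"twist":0}]'; python3 -c "
from station import order; print(order.close_job())"
```

```text
clock: 26.38
tcp_pos: [0.5346, -0.1617, 0.2816]
tool_rot: [-0.706, 0.706, 0.03, -0.03]
ft_force: [-0.4, 0.2, -0.7]
grip_width: 0.0531
the job is handed in; nothing more can be done
None
```

The draw pin now stands released in the slot at the carriage's front stop, and I handed the job in at about 26 s. `close_job` gave no verdict, so the result rests on my own checks.

- **Finding the hole:** I took the long pin from the block and slid its tip rearwards along the carriage at about 6–10 N. It dropped in roughly 14 mm behind the slot's middle. The collar met the deck 15.8 mm below the carriage contact level, against the 16 mm given.
- **Drawing forward:** The carriage slid at about 7–8 N. At the stop the pull rose to about 13 N, which was the highest force I read. I then relaxed the pull, seated the collar at about 5 N and let go.
- **Last pictures:** The pin is upright with its collar on the deck, at x ≈ 0.546 m. That is 37–38 mm in front of the slot's middle, inside the 31.5–42 mm band. The scraper and ramekin had not visibly moved, and the arm was clear.
- **Not fully settled:** The two cameras put the slot's middle at 0.583 m and 0.5875 m. On the second figure the pin would be about 41 mm in front, near the edge of the band. A nominal seat against the stop gives about 36 mm. I did not look at the short pin, cup or spoon again at the end. The short pin was undisturbed in the picture taken after the draw pin was lifted out.

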